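# Chase the gummed thread of a microscope bracket to the bottom

## Robot

A 6-joint arm with a two-finger parallel gripper is mounted at the origin on the work surface. World frame = base frame: x ahead of the robot, y to its left, z up, the work surface at z = 0. Lengths are in m, angles in rad, forces in N, time in s.
With the tool pointing down it reaches from about 0.25 to 0.775 m from the base axis. Payload 4 kg.
Tool frame: the origin (TCP) lies midway between the tips of the shut fingers; the grasp point (between the pads) lies 19 mm behind it (arm.hold_point_z is the distance from the TCP to the grasp point, in m); z points along the fingers, x is the direction in which the jaws open and shut, and the axes are right-handed (so a half turn about z gives the same grasp; the last joint's range is limited). The gripper opens to 85 mm and grips with 20 to 120 N. Pads are 22 mm wide; open, the fingers measure 114 mm over their backs; the gripper's body (76 mm by 85 mm) begins 54 mm behind the grasp point. The pads swing forward as they close: fully open they stand 13 mm farther back than shut.
Start: joints at [1.209, 0.087, 1.371, -0, 1.684, -0.103], TCP at [0.141, 0.532, 0.231] pointing down, gripper open.
Joint ranges: [-3.1, 3.1], [-0.76, 2.03], [0.27, 2.55], [-1.08, 4.22], [0.17, 2.65], [-2.57, 2.57]. Speed limits (rad/s): [2.79, 2.79, 3.14, 3.14, 3.14, 3.14].

## Interface

Orientations are given as [roll, pitch, yaw] about the fixed x, y, z axes, in that order (R = Rz(yaw) Ry(pitch) Rx(roll)).
In Python, from station import arm, imaging gives the robot as it stands.
- The arm moves only by the shell command python3 -m crank 'ROWS' [FORCE]. ROWS is JSON, a list of rows, each an object with "offset": the shift along the tool's x, y, z in m, a list of three; "roll": the turn about the tool's z in degrees; "claw": the opening, from 0 (shut) to 1 (fully open). In form: [{"offset": [dx, dy, dz], "roll": roll, "claw": claw}, ...]. A call has exactly 8 rows; each row shifts and turns the pose as measured when the row begins, along the tool's axes as they then stand; what a row does not reach is not made up. A row lasts 1/12 s, in which the tool goes at most 41.7 mm and 7.16 degrees, less where a joint would pass 70% of its speed; a pose out of reach is approached as far as the arm can. A call with a gripper value outside its range is refused whole. The fingers move at their own pace and stop on an object; FORCE is the grip in N (left out, the last holds). Time passes only in rows, so rows that do not move let the fingers close, or fill a call up. It gives the time, the measured TCP pose, the force and the opening at its end, in the units of the state.
- arm.sense(): the state, without advancing time (a new reading comes with each control period).
- imaging.get_image(name): name is "scene" or "top" or "wrist"; returns a dict with "color" (420x560x3 uint8, red, green, blue), "depth" (420x560 float32, m along the optical axis (not along the pixel's ray), 0 where there is no reading), "K" (3x3 intrinsics, pixels), "R" (3x3) and "t" (3): a world point X has camera coordinates R X + t. Camera axes: x right, y down, z forward; pixel columns grow to the right and rows downward; lengths in m; the calibration is good to about 2 mm. A picture is of the moment at which its call begins.
- arm.close_job(): hands the job in, once; it reports no verdict.
The state is a dict: "t": time; "qpos": joint angles; "qvel": joint speeds; "tau": joint torques, N m; "tcp_pos": TCP position; "tcp_rot": TCP orientation; "force": force on the tool from outside, world axes, zero at the start; "wrist_torque": the same for the moment, N m; "gripper_width": finger opening in m.
Only numpy, scipy, OpenCV 4.12 (cv2) and the standard library are available. Lean on these libraries where they do the work, as an engineer would, in place of code of your own. Each camera call takes 0.05 s, during which the arm holds its last target. There are 200 camera calls.

## Task

Close the red cam clamp fully onto the aluminium microscope bracket, then work the tap down its gummed thread with the T-handle: half a turn forward (clockwise from above), a quarter turn back, and again, until you feel the tap meet the bottom of the hole. Do not wind the sprung handle up hard: stop turning at once when it stiffens at the bottom, then ease the tap back a quarter turn, let go and leave it there with the clamp closed. Leave the bottle, the slide box and the objective where they stand.

Things in the scene. Friction and masses are not known exactly. Their poses are not given: they have to be found in the camera images.
- fixture: Fixed dark steel base plate, 150 x 240 x 12 mm, with the 50 x 50 x 45 mm aluminium bracket held between grey jaws. Origin: underside of the plate, on the thread axis. z up (thread axis vertical); the clamp post stands 110 mm along its +y.
- clamp (a joint): Cam clamp arm angle in rad. 0 = open (arm points along the fixture's +y), grows counter-clockwise from above, stop at 1.45 = fully closed (arm points along the fixture's -x). It starts between 0 and 0.35. Stays where it is left; moving it takes about 2 N at the knob.
- clamp_knob (a point): Centre of the upright red round knob on the end of the clamp arm: 18 mm diameter, 45 mm tall (centre 67 mm above the bench, top 89 mm), 70 mm from the pivot axis. The arm below it is 14 mm wide with its top 44 mm above the bench. It may be pinched from above and led along its arc, or pushed.
- clamp_pivot (a point): Point on the vertical pivot axis of the clamp arm, at the height of the knob's centre.
- bar (a point): Centre of the steel T-handle bar, on the thread axis, 130 to 133 mm above the bench. Bar 100 mm long (this x), 10 mm thick (y), 16 mm high (z), blue ends, symmetric end for end; its hub below is 17 mm thick, with free space beside it down to the ring. Grip the bar's centre from above, firmly (50 N or more). It turns the tap through a torsion spring of 1.2 N m/rad.
- ring (a point): Centre of the white ring (38 mm diameter, top 88 mm above the bench) on the tap shank under the handle; turns with the tap. Its x (red line) lies along the bar's x when the spring is relaxed; the angle between them is the wind-up. The tap suffers at a wind-up of 0.35 rad (0.42 N m).
- tap_tip (a point): Tip of the tap in the hole (unseen), on the thread axis. Right-hand thread of 2 mm pitch: half a turn forward lowers it 1 mm. Turning in gummed thread takes 0.15 N m (0.13 rad wind-up); back, or forward again in cleaned thread, 0.015 N m; at the bottom it stops dead and the torque rises with further turning.
- thread_front (a point): Depth to which the thread is cleaned (not visible), on the thread axis: the lowest place the tip has been. At the start the tip stands at it or up to 0.3 rad of turn above it. The bottom lies 3.5 to 4.7 rad of turn (1.1 to 1.5 mm) below it at the start, unknown, so it must be felt.
- hole_bottom (a point): Bottom of the blind threaded hole, on the thread axis, 22 mm above the bench.
- oil_center (a point): Centre of a small amber oil bottle, 38 mm diameter, 75 mm tall, loose bystander.
- slidebox_center (a point): Centre of a blue slide box, 85 x 40 x 30 mm, loose bystander.
- objective_center (a point): Centre of a steel microscope objective standing on the bench, 26 mm diameter, 46 mm tall, loose bystander.

How it is judged:
On the way, in this order (a step that is already met when the one before it is completed fails the run):
1. the clamp is closed before any thread is cleaned (value of joint clamp above 1.25 rad and distance of thread_front from where it was at the start of the episode below 0.0001 m), for 0.2 s.
2. after about half a turn of thread (0.30 to 0.53 turn cleaned) the tap is backed off by at least 0.14 turn (distance of thread_front from where it was at the start of the episode between 0.000605 and 0.001066 m and z of tap_tip in the frame of thread_front above 0.000286 m), for 0.1 s.
3. after about a quarter turn more of thread (0.54 to 0.86 turn cleaned in all), or the bottom, the tap is backed off again by at least 0.14 turn (distance of thread_front from where it was at the start of the episode between 0.001082 and 0.001719 m and z of tap_tip in the frame of thread_front above 0.000286 m), for 0.1 s.
At the end, for the whole second after the job is handed in: The thread is cleaned to within 0.06 mm (about 11 degrees of turn) of the bottom of the hole; the tap stands backed off by 0.14 to 0.5 turn; the clamp is closed (joint over 1.25 rad) and still (z of thread_front in the frame of hole_bottom below 6e-05 m and z of tap_tip in the frame of thread_front between 0.000286 and 0.001019 m and value of joint clamp above 1.25 rad and velocity of joint clamp below 0.02 rad/s); the robot touches nothing.
It fails at once if the sprung handle is wound up by more than 0.35 rad (0.42 N m) against the tap (angle between the x axis of bar and the x axis of ring, either way round above 0.35 rad).
It fails at once if the oil bottle is moved by more than 15 mm (distance of oil_center from where it was at the start of the episode above 0.015 m).
It fails at once if the slide box is moved by more than 15 mm (distance of slidebox_center from where it was at the start of the episode above 0.015 m).
It fails at once if the objective is moved by more than 15 mm (distance of objective_center from where it was at the start of the episode above 0.015 m).
It also fails if it takes over 72 s, if anything falls off the work surface, if the arm or the gripper's body presses on something with over 40 N, if the wrist force passes 120 N, or if a joint passes its speed limit or range.

## Working session

There is one attempt and no reset: what is moved stays moved. The work goes in short steps, Python scripts to look and compute and a shell command to move; the robot and the scene stay as the last step left them, time stands still between calls to the robot, and variables do not carry over. Pictures are saved under pics/ and viewed, about 8 in all and at most 12, crops included, and the job is handed in when it is done.

```bash
mkdir -p pics; ls; python3 - <<'E'
from station import arm, imaging
import cv2,numpy as np
s=arm.sense();print({k:np.round(v,3).tolist() for k,v in s.items()}, arm.hold_point_z)
ims=[]
for n in("scene","top"):
    d=imaging.get_image(n);np.savez(f"{n}0.npz",**d);cv2.imwrite(f"pics/{n}0.png",d["color"][...,::-1]);print(n,d["K"].round(1).tolist(),d["R"].round(3).tolist(),d["t"].round(3).tolist())
E
```

```text
pics
{'t': 0.0, 'qpos': [1.209, 0.088, 1.372, -0.0, 1.684, -0.103], 'qvel': [0.002, 0.001, 0.002, -0.0, 0.0, -0.001], 'tau': [0.0, -35.186, -31.327, -0.0, 0.011, 0.0], 'tcp_pos': [0.141, 0.531, 0.23], 'tcp_rot': [-3.141, 0.002, 1.312], 'force': [0.241, 0.092, 0.404], 'wrist_torque': [-0.015, -0.027, -0.124], 'gripper_width': 0.085} 0.0187
scene [[494.4, 0.0, 291.1], [0.0, 494.4, 208.0], [0.0, 0.0, 1.0]] [[0.238, 0.971, 0.006], [0.593, -0.14, -0.793], [-0.769, 0.192, -0.609]] [-0.15, -0.315, 1.544]
top [[540.1, 0.0, 279.3], [0.0, 540.1, 211.4], [0.0, 0.0, 1.0]] [[-0.0, -1.0, 0.022], [-0.999, -0.001, -0.044], [0.044, -0.022, -0.999]] [-0.025, 0.658, 1.125]
```

View pics/top0.png

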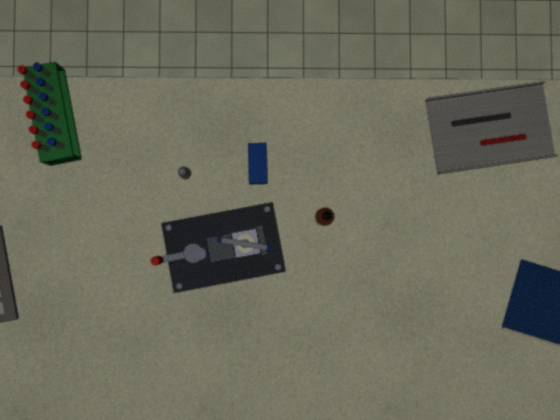

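View pics/scene0.png

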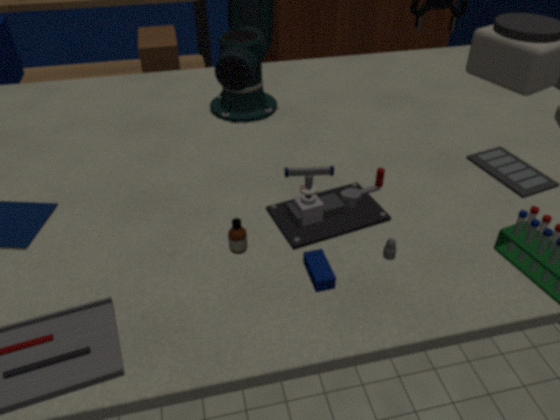

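Top view: the fixture is around (223,247), the red knob (156,260), the post (193,253) and the bar (220,240)–(267,247). The slide box is at (258,163), the bottle at (325,216) and the objective at (184,172). Next I'll measure them.

```bash
cat > h.py <<'E'
import numpy as np,cv2
from station import arm,imaging
def ray(d,uv,z):
    K,R,t=d["K"],d["R"],d["t"];uv=np.atleast_2d(uv).astype(float)
    r=np.c_[uv,np.ones(len(uv))]@np.linalg.inv(K).T@R; c=-R.T@t
    return c+r*((z-c[2])/r[:,2])[:,None]
def blobs(m,amin=4):
    n,l,s,c=cv2.connectedComponentsWithStats(m.astype(np.uint8)); return [(int(s[i,4]),c[i].round(1).tolist()) for i in range(1,n) if s[i,4]>=amin]
def hsv(d): return cv2.cvtColor(d["color"],cv2.COLOR_RGB2HSV).astype(int)
E
python3 - <<'E'
from h import *
d=dict(np.load("top0.npz"));h=hsv(d);H,S,V=h[...,0],h[...,1],h[...,2]
roi=np.zeros(H.shape,bool);roi[195:300,140:300]=1
red=roi&((H<8)|(H>172))&(S>130)&(V>50)
for a,c in blobs(red): print("red",a,c,ray(d,c,.089).round(4))
bl=roi&(H>100)&(H<130)&(S>110)&(V>40)
for a,c in blobs(bl,3): print("blue",a,c,ray(d,c,.139).round(4))
dark=(roi&(V<60)).astype(np.uint8)
n,l,s,c=cv2.connectedComponentsWithStats(dark);i=1+s[1:,4].argmax()
pts=cv2.findContours((l==i).astype(np.uint8),0,2)[0][0]
pts=cv2.findContours(cv2.morphologyEx((l==i).astype(np.uint8),cv2.MORPH_OPEN,np.ones((15,15))),0,2)[0][0]
P=ray(d,pts[:,0],.012)[:,:2]
r=cv2.minAreaRect(P.astype(np.float32)*1000);print("plate",r)
D=d["depth"]
for n,(u,v) in dict(knob=(156,260),post=(193,253),bar=(245,243),oil=(325,216),obj=(184,172),box=(258,163)).items():
    z=D[v-2:v+3,u-2:u+3];z=z[z>0]
    if len(z):
        Z=np.median(z);X=d["R"].T@(np.linalg.inv(d["K"])@[u*Z,v*Z,Z]-d["t"]);print(n,X.round(3))
cv2.imwrite("pics/crop0.png",cv2.resize(cv2.convertScaleAbs(d["color"][200:300,140:300,::-1],alpha=2),None,fx=5,fy=5,interpolation=2))
E
```

```text
red 61 [155.1, 260.5] [[0.5583 0.22   0.089 ]]
blue 22 [218.8, 239.5] [[0.5996 0.0914 0.139 ]]
blue 23 [268.7, 247.5] [[ 0.5846 -0.0019  0.139 ]]
plate ((532.8713989257812, 93.5865478515625), (59.22041702270508, 219.0025634765625), 4.697432994842529)
knob [0.559 0.218 0.088]
post [0.571 0.152 0.046]
bar [0.593 0.042 0.139]
oil [ 0.646 -0.115  0.076]
obj [0.738 0.172 0.043]
box [0.758 0.02  0.031]
```

View pics/crop0.png

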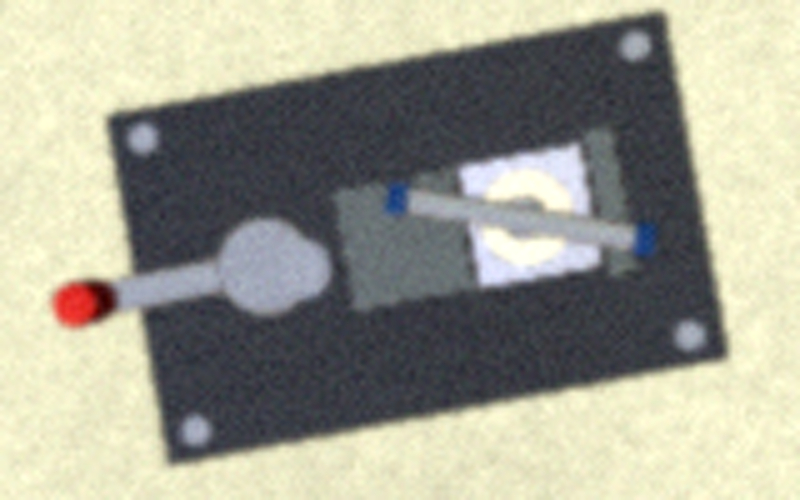

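The bar centre is (0.592, 0.045) with yaw about 81° and the fixture yaw is about 10.7°. That puts the pivot at (0.572, 0.153), matching the depth reading, and the knob at (0.558, 0.220). First I go above the knob.

```bash
cat >> h.py <<'E'
from scipy.spatial.transform import Rotation as Ro
def to(p):
    s=arm.sense();R=Ro.from_euler("xyz",s["tcp_rot"]).as_matrix()
    print("tcp",np.round(s["tcp_pos"],4),"rot",np.round(s["tcp_rot"],4),"q",np.round(s["qpos"],3),"F",np.round(s["force"],1),"T",np.round(s["wrist_torque"],3),"w",round(s["gripper_width"],4),"t",s["t"])
    if p is not None: print("tool offset",(R.T@(np.array(p)-s["tcp_pos"])).round(4))
E
r='{"offset":[-0.015,0.0372,0],"roll":0,"claw":1}'
python3 -m crank '[{"offset":[-0.015,0.037,0],"roll":0,"claw":1},{"offset":[-0.015,0.037,0],"roll":0,"claw":1},{"offset":[-0.015,0.037,0],"roll":0,"claw":1},{"offset":[-0.015,0.037,0],"roll":0,"claw":1},{"offset":[-0.015,0.037,0],"roll":0,"claw":1},{"offset":[-0.015,0.037,0],"roll":0,"claw":1},{"offset":[-0.015,0.037,0],"roll":0,"claw":1},{"offset":[-0.015,0.037,0],"roll":0,"claw":1}]' 60
python3 -c "
from h import *
to([.558,.22,.12])"
```

```text
t: 0.77
tcp_pos: [0.3981, 0.3372, 0.2237]
tcp_rot: [-3.134, 0.008, 1.331]
force: [-0.1, 1.3, -0.1]
gripper_width: 0.0854
tcp [0.3981 0.3372 0.2237] rot [-3.1339  0.0079  1.3315] q [ 0.594  0.034  1.442  0.     1.677 -0.738] F [-0.1  1.3 -0.1] T [ 0.009 -0.002 -0.01 ] w 0.0854 t 0.7667
tool offset [-0.0751  0.184   0.1029]
```

```bash
python3 -m crank '[{"offset":[-0.015,0.036,0.01],"roll":0,"claw":1},{"offset":[-0.015,0.036,0.01],"roll":0,"claw":1},{"offset":[-0.015,0.036,0.01],"roll":0,"claw":1},{"offset":[-0.015,0.036,0.01],"roll":0,"claw":1},{"offset":[-0.012,0.03,0.01],"roll":0,"claw":1},{"offset":[-0.003,0.01,0],"roll":0,"claw":1},{"offset":[0,0,0],"roll":0,"claw":1},{"offset":[0,0,0],"roll":0,"claw":1}]'
python3 - <<'E'
from h import *
to([.558,.22,.06])
d=imaging.get_image("wrist");h=hsv(d)
cv2.imwrite("pics/w1.png",d["color"][...,::-1])
red=((h[...,0]<8)|(h[...,0]>172))&(h[...,1]>130)&(h[...,2]>50)
for a,c in blobs(red,20): print(a,c,ray(d,c,.089).round(4),ray(d,c,.075).round(4))
E
```

```text
t: 1.43
tcp_pos: [0.5671, 0.2072, 0.1662]
tcp_rot: [-3.128, 0.012, 1.32]
force: [-0.6, 0.7, 0.2]
gripper_width: 0.0853
tcp [0.5671 0.2072 0.1662] rot [-3.1285  0.0116  1.3197] q [ 0.258  0.239  1.326 -0.004  1.594 -1.061] F [-0.6  0.7  0.2] T [-0.009  0.023  0.005] w 0.0853 t 1.4333
tool offset [ 0.0113 -0.0106  0.1062]
611 [290.9, 200.0] [[0.555  0.2231 0.089 ]] [[0.5583 0.2229 0.075 ]]
```

View pics/w1.png

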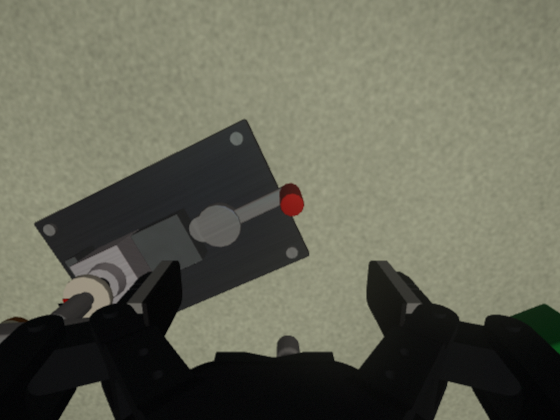

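The wrist view shows the knob at (291,200), which agrees with the top view at (0.558, 0.221). Now I descend over it and pinch.

```bash
python3 -m crank '[{"offset":[0.006,-0.005,0],"roll":0,"claw":1},{"offset":[0.006,-0.005,0.01],"roll":0,"claw":1},{"offset":[0,0,0.03],"roll":0,"claw":1},{"offset":[0,0,0.03],"roll":0,"claw":1},{"offset":[0,0,0.025],"roll":0,"claw":1},{"offset":[0,0,0.01],"roll":0,"claw":1},{"offset":[0,0,0],"roll":0,"claw":1},{"offset":[0,0,0],"roll":0,"claw":0.5}]' 30
python3 -c "
from h import *
to([.558,.221,.059])"
```

```text
t: 2.15
tcp_pos: [0.551, 0.237, 0.0638]
tcp_rot: [-3.136, 0.001, 1.338]
force: [0.3, 0.4, -0.4]
gripper_width: 0.0755
tcp [0.551  0.237  0.0638] rot [-3.1364e+00  1.2000e-03  1.3383e+00] q [ 0.311  0.288  1.476  0.002  1.383 -1.028] F [ 0.3  0.4 -0.4] T [-0.021  0.025  0.007] w 0.0755 t 2.15
tool offset [-0.0139  0.0105  0.0048]
```

```bash
python3 -m crank '[{"offset":[-0.012,0.009,0.004],"roll":0,"claw":0.6},{"offset":[0,0,0],"roll":0,"claw":0.6},{"offset":[0,0,0],"roll":0,"claw":0},{"offset":[0,0,0],"roll":0,"claw":0},{"offset":[0,0,0],"roll":0,"claw":0},{"offset":[0,0,0],"roll":0,"claw":0},{"offset":[0,0,0],"roll":0,"claw":0},{"offset":[0,0,0],"roll":0,"claw":0}]' 30
python3 - <<'E'
from h import *
to(None)
s=arm.sense();k=np.array(s["tcp_pos"][:2]);piv=np.array([.572,.153]);r=k-piv
print("r",np.linalg.norm(r),np.degrees(np.arctan2(*r[::-1])))
a0=np.arctan2(*r[::-1]); f=np.radians(10.7+90)
R=Ro.from_euler("xyz",s["tcp_rot"]).as_matrix()
th=np.linspace(a0,f+1.46,14);p=piv+.07*np.c_[np.cos(th),np.sin(th)]
print((np.c_[np.diff(p,axis=0),np.zeros(13)]@R).round(4))
E
```

```text
t: 2.82
tcp_pos: [0.5601, 0.2219, 0.0661]
tcp_rot: [3.138, -0.001, 1.338]
force: [0.0, -1.1, -1.4]
gripper_width: 0.0167
tcp [0.5601 0.2219 0.0661] rot [ 3.1383e+00 -6.0000e-04  1.3384e+00] q [ 2.840e-01  2.860e-01  1.473e+00 -1.000e-03  1.379e+00 -1.054e+00] F [ 0.  -1.1 -1.4] T [-0.035  0.046  0.088] w 0.0167 t 2.8167
r 0.06994424789687959 99.80974491355376
[[-0.0035 -0.0071 -0.    ]
 [-0.0043 -0.0067 -0.    ]
 [-0.005  -0.0061 -0.    ]
 [-0.0057 -0.0055 -0.    ]
 [-0.0063 -0.0048 -0.    ]
 [-0.0068 -0.0041 -0.    ]
 [-0.0072 -0.0033 -0.    ]
 [-0.0075 -0.0025 -0.    ]
 [-0.0078 -0.0016 -0.    ]
 [-0.0079 -0.0007 -0.    ]
 [-0.0079  0.0002 -0.    ]
 [-0.0079  0.0011 -0.    ]
 [-0.0077  0.002   0.    ]]
```

The grip radius from the pivot is 69.9 mm against the given 70, and the knob is held. Now I lead it along the arc.

```bash
python3 -m crank '[{"offset":[-0.0035,-0.0071,0],"roll":0,"claw":0},{"offset":[-0.0043,-0.0067,0],"roll":0,"claw":0},{"offset":[-0.005,-0.0061,0],"roll":0,"claw":0},{"offset":[-0.0057,-0.0055,0],"roll":0,"claw":0},{"offset":[-0.0063,-0.0048,0],"roll":0,"claw":0},{"offset":[-0.0068,-0.0041,0],"roll":0,"claw":0},{"offset":[-0.0072,-0.0033,0],"roll":0,"claw":0},{"offset":[-0.0075,-0.0025,0],"roll":0,"claw":0}]'
cat > arc.py <<'E'
from h import *
to(None)
s=arm.sense();k=np.array(s["tcp_pos"][:2]);piv=np.array([.572,.153]);r=k-piv
a0=np.arctan2(*r[::-1])%(2*np.pi); f=np.radians(10.7+90)
print("r",np.linalg.norm(r),"clamp",a0-f)
R=Ro.from_euler("xyz",s["tcp_rot"]).as_matrix()
th=np.linspace(a0,f+1.47,7);p=piv+.07*np.c_[np.cos(th),np.sin(th)]
p=np.vstack([k,p[1:]])
print((np.c_[np.diff(p,axis=0),np.zeros(6)]@R).round(4))
E
python3 arc.py
```

```text
t: 3.48
tcp_pos: [0.5137, 0.1995, 0.0659]
tcp_rot: [3.126, -0.032, 1.347]
force: [-0.3, 6.0, -2.9]
gripper_width: 0.0168
tcp [0.5137 0.1995 0.0659] rot [ 3.1262 -0.0323  1.3472] q [ 0.255  0.16   1.627  0.022  1.327 -1.097] F [-0.3  6.  -2.9] T [0.697 0.139 0.179] w 0.0168 t 3.4833
r 0.07453035573364061 clamp 0.7105526059027139
[[-0.0102  0.0007 -0.0003]
 [-0.0086 -0.0023 -0.0003]
 [-0.0088 -0.0012 -0.0003]
 [-0.0088 -0.0001 -0.0003]
 [-0.0088  0.0011 -0.0003]
 [-0.0086  0.0022 -0.0002]]
```

```bash
python3 -m crank '[{"offset":[-0.009,0,0],"roll":0,"claw":0},{"offset":[-0.009,-0.0015,0],"roll":0,"claw":0},{"offset":[-0.009,-0.0005,0],"roll":0,"claw":0},{"offset":[-0.009,0.0005,0],"roll":0,"claw":0},{"offset":[-0.008,0.001,0],"roll":0,"claw":0},{"offset":[-0.006,0.001,0],"roll":0,"claw":0},{"offset":[-0.003,0.001,0],"roll":0,"claw":0},{"offset":[0,0,0],"roll":0,"claw":0}]'
python3 arc.py
```

```text
t: 4.15
tcp_pos: [0.4923, 0.1632, 0.0657]
tcp_rot: [-3.138, -0.06, 1.361]
force: [1.4, 0.9, -2.9]
gripper_width: 0.0169
tcp [0.4923 0.1632 0.0657] rot [-3.138  -0.06    1.3608] q [ 0.175  0.094  1.702  0.059  1.327 -1.2  ] F [ 1.4  0.9 -2.9] T [-0.401 -0.186  0.065] w 0.0169 t 4.15
r 0.08036323533387042 clamp 1.2571737265659426
[[-0.0016  0.0106 -0.0001]
 [-0.0025  0.0003 -0.0001]
 [-0.0024  0.0004 -0.0001]
 [-0.0024  0.0005 -0.0001]
 [-0.0024  0.0006 -0.0001]
 [-0.0024  0.0007 -0.0001]]
```

```bash
python3 -m crank '[{"offset":[-0.005,0.001,0],"roll":0,"claw":0},{"offset":[-0.006,0.002,0],"roll":0,"claw":0},{"offset":[-0.006,0.002,0],"roll":0,"claw":0},{"offset":[-0.006,0.002,0],"roll":0,"claw":0},{"offset":[-0.005,0.002,0],"roll":0,"claw":0},{"offset":[-0.003,0,0],"roll":0,"claw":0},{"offset":[0,0,0],"roll":0,"claw":0},{"offset":[0,0,0],"roll":0,"claw":0}]'
python3 - <<'E'
import runpy;runpy.run_path("arc.py")
from h import *
d=imaging.get_image("top");h=hsv(d)
cv2.imwrite("pics/t2.png",cv2.resize(cv2.convertScaleAbs(d["color"][180:330,140:300,::-1],alpha=2),None,fx=4,fy=4,interpolation=2))
E
```

```text
t: 4.82
tcp_pos: [0.4902, 0.1524, 0.0658]
tcp_rot: [-3.121, -0.104, 1.365]
force: [-0.2, 2.0, -1.5]
gripper_width: 0.0165
tcp [0.4902 0.1524 0.0658] rot [-3.121  -0.104   1.3654] q [ 0.124  0.082  1.717  0.108  1.33  -1.268] F [-0.2  2.  -1.5] T [-0.306  0.244 -0.091] w 0.0165 t 4.8167
r 0.08180897638946212 clamp 1.3909600491456755
[[ 0.0016  0.0117 -0.0001]
 [-0.0009  0.0002 -0.0001]
 [-0.0009  0.0002 -0.0001]
 [-0.0009  0.0002 -0.0001]
 [-0.0009  0.0002 -0.0001]
 [-0.0009  0.0003 -0.0001]]
```

View pics/t2.png

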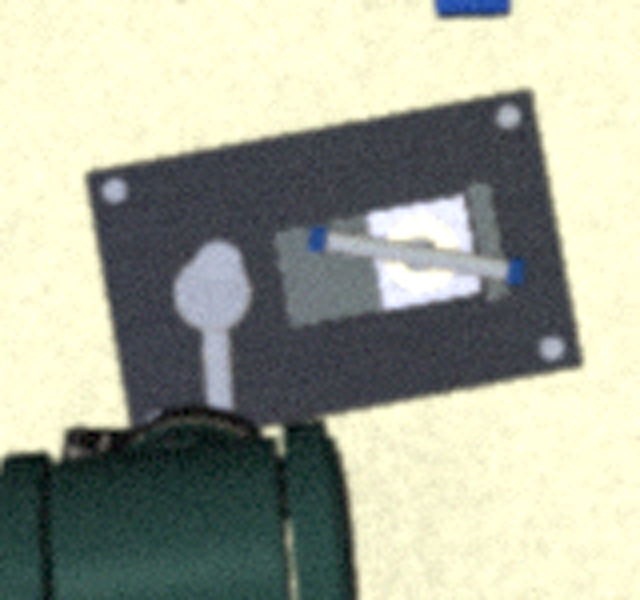

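The clamp arm runs from (212,290) to (219,400), about 183.6° in world yaw, so the clamp is at about 1.45 and closed. The tool has picked up about 6° of tilt, so I release, lift and check it.

```bash
python3 -m crank '[{"offset":[0,0,0],"roll":0,"claw":0.6},{"offset":[0,0,0],"roll":0,"claw":0.6},{"offset":[0,0,0],"roll":0,"claw":0.6},{"offset":[0,0,-0.02],"roll":0,"claw":0.6},{"offset":[0,0,-0.03],"roll":0,"claw":0.6},{"offset":[0,0,-0.03],"roll":0,"claw":0.6},{"offset":[0,0,-0.03],"roll":0,"claw":0.6},{"offset":[0,0,0],"roll":0,"claw":0.6}]'
python3 -c "
from h import *
to([.592,.045,.2])"
```

```text
t: 5.53
tcp_pos: [0.4906, 0.1368, 0.1788]
tcp_rot: [-3.121, -0.099, 1.362]
force: [0.6, 0.2, 0.5]
gripper_width: 0.0512
tcp [0.4906 0.1368 0.1788] rot [-3.1213 -0.099   1.3617] q [ 0.096 -0.004  1.573  0.101  1.563 -1.267] F [0.6 0.2 0.5] T [-0.054 -0.032  0.026] w 0.0512 t 5.5333
tool offset [-0.0663  0.1177 -0.0303]
```

Tilt stays at about 0.1 rad (q4), along world +y. The bar is a fixed anchor along about that direction, so I can creep the tilt out once gripped. Next I turn to square up with the bar (roll about +87°).

```bash
python3 -m crank '[{"offset":[0,0,-0.004],"roll":7,"claw":0.6},{"offset":[0,0,-0.004],"roll":7,"claw":0.6},{"offset":[0,0,0],"roll":7,"claw":0.6},{"offset":[0,0,0],"roll":7,"claw":0.6},{"offset":[0,0,0],"roll":7,"claw":0.6},{"offset":[0,0,0],"roll":7,"claw":0.6},{"offset":[0,0,0],"roll":7,"claw":0.6},{"offset":[0,0,0],"roll":7,"claw":0.6}]'
python3 -c "
from h import *
to([.592,.045,.18])"
```

```text
t: 6.2
tcp_pos: [0.4952, 0.1325, 0.1928]
tcp_rot: [-3.055, -0.051, 0.356]
force: [-0.1, -0.4, 0.4]
gripper_width: 0.0514
tcp [0.4952 0.1325 0.1928] rot [-3.0549 -0.0505  0.3563] q [ 0.089 -0.013  1.554  0.097  1.575 -0.268] F [-0.1 -0.4  0.4] T [ 0.007 -0.016 -0.011] w 0.0514 t 6.2
tool offset [0.0595 0.1167 0.0057]
```

```bash
python3 -m crank '[{"offset":[0,0,0],"roll":7,"claw":0.6},{"offset":[0,0,0],"roll":7,"claw":0.6},{"offset":[0,0,0],"roll":7,"claw":0.6},{"offset":[0,0,0],"roll":7,"claw":0.6},{"offset":[0.03,0.02,0],"roll":0,"claw":0.6},{"offset":[0.03,0.02,0],"roll":0,"claw":0.6},{"offset":[0.03,0.02,0],"roll":0,"claw":0.6},{"offset":[0.015,0.01,0],"roll":0,"claw":0.6}]'
python3 - <<'E'
from h import *
to([.592,.045,.15])
d=imaging.get_image("wrist");np.savez("w2.npz",**d)
cv2.imwrite("pics/w2.png",d["color"][...,::-1])
E
```

```text
t: 6.87
tcp_pos: [0.5914, 0.0462, 0.1871]
tcp_rot: [-3.042, -0.009, -0.141]
force: [0.5, -0.2, 0.3]
gripper_width: 0.0514
tcp [0.5914 0.0462 0.1871] rot [-3.0417 -0.009  -0.1414] q [-0.072  0.176  1.362  0.099  1.587  0.071] F [ 0.5 -0.2  0.3] T [-0.058  0.044  0.082] w 0.0514 t 6.8667
tool offset [0.0004 0.0048 0.0368]
```

View pics/w2.png

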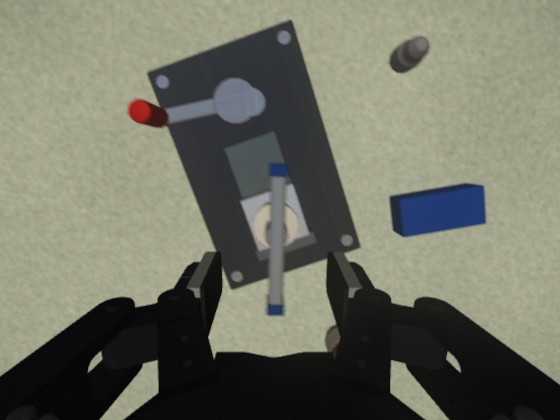

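The bar is centred between the fingers (x≈277) and square to them. I descend and grip.

```bash
python3 -m crank '[{"offset":[0,0.001,0.01],"roll":0,"claw":0.6},{"offset":[0,0.002,0.02],"roll":0,"claw":0.6},{"offset":[0,0.002,0.02],"roll":0,"claw":0.6},{"offset":[0,0.002,0.018],"roll":0,"claw":0.6},{"offset":[0,0,0.005],"roll":0,"claw":0.6},{"offset":[0,0,0],"roll":0,"claw":0.6},{"offset":[0,0,0],"roll":0,"claw":0.6},{"offset":[0,0,0],"roll":0,"claw":0.6}]' 70
python3 -c "
from h import *
to([.592,.047,.1125])"
```

```text
t: 7.58
tcp_pos: [0.5931, 0.0435, 0.1079]
tcp_rot: [-3.044, -0.011, -0.147]
force: [-0.7, 0.2, -0.4]
gripper_width: 0.0516
tcp [0.5931 0.0435 0.1079] rot [-3.0436 -0.0107 -0.1466] q [-0.075  0.22   1.47   0.098  1.434  0.058] F [-0.7  0.2 -0.4] T [-0.02   0.031  0.022] w 0.0516 t 7.5833
tool offset [-0.0015 -0.0038 -0.0042]
```

```bash
python3 -m crank '[{"offset":[-0.001,-0.003,-0.004],"roll":0,"claw":0.6},{"offset":[0,0,0],"roll":0,"claw":0.4},{"offset":[0,0,0],"roll":0,"claw":0},{"offset":[0,0,0],"roll":0,"claw":0},{"offset":[0,0,0],"roll":0,"claw":0},{"offset":[0,0,0],"roll":0,"claw":0},{"offset":[0,0,0],"roll":0,"claw":0},{"offset":[0,0,0],"roll":0,"claw":0}]' 70
python3 -c "
from h import *
to([.592,.047,.1125])"
```

```text
t: 8.25
tcp_pos: [0.5936, 0.0471, 0.1176]
tcp_rot: [-3.043, -0.017, -0.145]
force: [-1.4, 0.3, -0.5]
gripper_width: 0.0122
tcp [0.5936 0.0471 0.1176] rot [-3.0432 -0.0172 -0.1453] q [-0.069  0.211  1.462  0.098  1.445  0.064] F [-1.4  0.3 -0.5] T [-0.028  0.124 -0.042] w 0.0122 t 8.25
tool offset [-0.0016  0.0008  0.005 ]
```

```bash
python3 -m crank '[{"offset":[0,0,0],"roll":0,"claw":0},{"offset":[0,-0.002,0],"roll":0,"claw":0},{"offset":[0,-0.002,0],"roll":0,"claw":0},{"offset":[0,-0.002,0],"roll":0,"claw":0},{"offset":[0,-0.002,0],"roll":0,"claw":0},{"offset":[0,-0.002,0],"roll":0,"claw":0},{"offset":[0,-0.002,0],"roll":0,"claw":0},{"offset":[0,-0.002,0],"roll":0,"claw":0}]' 70
python3 -c "
from h import *
to([.592,.047,.1125])"
```

```text
t: 8.92
tcp_pos: [0.5944, 0.0509, 0.1175]
tcp_rot: [-3.065, -0.015, -0.15]
force: [-2.0, -6.3, 0.0]
gripper_width: 0.0126
tcp [0.5944 0.0509 0.1175] rot [-3.0653 -0.0152 -0.15  ] q [-0.05   0.216  1.454  0.075  1.449  0.091] F [-2.  -6.3  0. ] T [-1.124  0.296 -0.066] w 0.0126 t 8.9167
tool offset [-0.0018  0.0045  0.0046]
```

```bash
python3 -m crank '[{"offset":[0,-0.004,0],"roll":0,"claw":0},{"offset":[0,-0.004,0],"roll":0,"claw":0},{"offset":[0,-0.004,0],"roll":0,"claw":0},{"offset":[0,-0.004,0],"roll":0,"claw":0},{"offset":[0,-0.004,0],"roll":0,"claw":0},{"offset":[0,-0.004,0],"roll":0,"claw":0},{"offset":[0,-0.004,0],"roll":0,"claw":0},{"offset":[0,-0.004,0],"roll":0,"claw":0}]' 70
python3 -c "
from h import *
to([.592,.047,.1125])"
```

```text
t: 9.58
tcp_pos: [0.5952, 0.0535, 0.1172]
tcp_rot: [-3.126, -0.01, -0.163]
force: [-3.2, -10.0, 0.9]
gripper_width: 0.0122
tcp [0.5952 0.0535 0.1172] rot [-3.1261 -0.0099 -0.1634] q [-0.013  0.23   1.436  0.014  1.463  0.149] F [ -3.2 -10.    0.9] T [-1.9    0.481 -0.007] w 0.0122 t 9.5833
tool offset [-0.0021  0.007   0.0046]
```

Tilt is now about 0.02 rad. I open, recentre on the axis, go 4 mm lower and regrip.

```bash
python3 -m crank '[{"offset":[0,0,0],"roll":0,"claw":0.3},{"offset":[0,0,0],"roll":0,"claw":0.3},{"offset":[-0.002,0.008,0.004],"roll":0,"claw":0.3},{"offset":[0,0,0],"roll":0,"claw":0.3},{"offset":[0,0,0],"roll":0,"claw":0.3},{"offset":[0,0,0],"roll":0,"claw":0.3},{"offset":[0,0,0],"roll":0,"claw":0.3},{"offset":[0,0,0],"roll":0,"claw":0.3}]' 70
python3 - <<'E'
from h import *
to([.592,.045,.1125])
d=imaging.get_image("top");np.savez("t3.npz",**d);h=hsv(d)
roi=np.zeros(h.shape[:2],bool);roi[195:300,140:300]=1
for a,c in blobs(roi&(h[...,0]>100)&(h[...,0]<130)&(h[...,1]>110)&(h[...,2]>40),3): print(a,c,ray(d,c,.139).round(4))
E
```

```text
t: 10.25
tcp_pos: [0.5931, 0.0474, 0.1136]
tcp_rot: [-3.121, -0.013, -0.163]
force: [0.3, -0.3, -0.4]
gripper_width: 0.0258
tcp [0.5931 0.0474 0.1136] rot [-3.1209 -0.0131 -0.1634] q [-0.026  0.224  1.45   0.019  1.451  0.135] F [ 0.3 -0.3 -0.4] T [-0.019 -0.01  -0.001] w 0.0258 t 10.25
tool offset [-0.0007  0.0026  0.0011]
```

```bash
python3 -m crank '[{"offset":[0,0.002,0.001],"roll":0,"claw":0.3},{"offset":[0,0,0],"roll":0,"claw":0},{"offset":[0,0,0],"roll":0,"claw":0},{"offset":[0,0,0],"roll":0,"claw":0},{"offset":[0,0,0],"roll":0,"claw":0},{"offset":[0,0,0],"roll":0,"claw":0},{"offset":[0,0,0],"roll":2,"claw":0},{"offset":[0,0,0],"roll":2,"claw":0}]' 80
python3 -c "
from h import *
to([.592,.045,.1125])"
```

```text
t: 10.97
tcp_pos: [0.5928, 0.0456, 0.113]
tcp_rot: [-3.12, -0.012, -0.235]
force: [-1.7, -0.9, 0.2]
gripper_width: 0.0126
tcp [0.5928 0.0456 0.113 ] rot [-3.1199 -0.0118 -0.2347] q [-0.029  0.224  1.452  0.019  1.449  0.204] F [-1.7 -0.9  0.2] T [-0.059  0.016  0.067] w 0.0126 t 10.9667
tool offset [-0.0007  0.0008  0.0005]
```

```bash
python3 -m crank '[{"offset":[0,0,0.00004],"roll":6,"claw":0},{"offset":[0,0,0.00004],"roll":6,"claw":0},{"offset":[0,0,0.00004],"roll":6,"claw":0},{"offset":[0,0,0.00004],"roll":6,"claw":0},{"offset":[0,0,0.00004],"roll":6,"claw":0},{"offset":[0,0,0.00004],"roll":6,"claw":0},{"offset":[0,0,0.00004],"roll":6,"claw":0},{"offset":[0,0,0],"roll":0,"claw":0}]' 80
python3 -c "
from h import *
to([.592,.045,.1125])"
```

```text
t: 11.63
tcp_pos: [0.5933, 0.0449, 0.1128]
tcp_rot: [-3.118, 0.004, -1.001]
force: [-1.1, -0.6, 0.9]
gripper_width: 0.0129
tcp [0.5933 0.0449 0.1128] rot [-3.1183  0.0035 -1.0008] q [-0.028  0.224  1.452  0.016  1.448  0.97 ] F [-1.1 -0.6  0.9] T [-0.062  0.037  0.149] w 0.0129 t 11.6333
tool offset [-0.0007  0.001   0.0003]
```

Torque reads 0.149 N m, which is the gummed-thread value, so feel works. I continue.

```bash
python3 -m crank '[{"offset":[0,0,0.00004],"roll":7,"claw":0},{"offset":[0,0,0.00004],"roll":7,"claw":0},{"offset":[0,0,0.00004],"roll":7,"claw":0},{"offset":[0,0,0.00004],"roll":7,"claw":0},{"offset":[0,0,0.00004],"roll":7,"claw":0},{"offset":[0,0,0.00004],"roll":7,"claw":0},{"offset":[0,0,0.00004],"roll":7,"claw":0},{"offset":[0,0,0.00004],"roll":7,"claw":0}]' 80
python3 -c "
from h import *
to([.592,.045,.1125])"
```

```text
t: 12.3
tcp_pos: [0.5925, 0.044, 0.1125]
tcp_rot: [-3.132, 0.017, -1.996]
force: [-0.6, 0.2, 0.7]
gripper_width: 0.0129
tcp [0.5925 0.044  0.1125] rot [-3.132   0.0171 -1.9962] q [-0.028  0.224  1.453  0.012  1.449  1.967] F [-0.6  0.2  0.7] T [-0.203  0.189  0.179] w 0.0129 t 12.3
tool offset [-0.0007  0.0009 -0.    ]
```

```bash
python3 -m crank '[{"offset":[0,0,0.00003],"roll":6,"claw":0},{"offset":[0,0,0.00003],"roll":6,"claw":0},{"offset":[0,0,0.00003],"roll":6,"claw":0},{"offset":[0,0,0.00003],"roll":6,"claw":0},{"offset":[0,0,0],"roll":0,"claw":0},{"offset":[0,0,0],"roll":0,"claw":0},{"offset":[0,0,0],"roll":0,"claw":0.5},{"offset":[0,0,0],"roll":0,"claw":0.5}]' 80
python3 -c "
from h import *
to([.592,.045,.1125])"
python3 -m crank '[{"offset":[0,0,0],"roll":0,"claw":0.5},{"offset":[0,0,0],"roll":0,"claw":0.5},{"offset":[0,0,-0.02],"roll":0,"claw":0.5},{"offset":[0,0,-0.025],"roll":0,"claw":0.5},{"offset":[0,0,-0.01],"roll":0,"claw":0.5},{"offset":[0,0,0],"roll":-7,"claw":0.5},{"offset":[0,0,0],"roll":-7,"claw":0.5},{"offset":[0,0,0],"roll":-7,"claw":0.5}]' 80
python3 -c "
from h import *
to([.592,.045,.1125])"
```

```text
t: 12.97
tcp_pos: [0.592, 0.0445, 0.1121]
tcp_rot: [-3.14, 0.018, -2.412]
force: [-0.2, 0.6, -0.1]
gripper_width: 0.0361
tcp [0.592  0.0445 0.1121] rot [-3.1405  0.0178 -2.412 ] q [-0.027  0.224  1.453  0.011  1.45   2.384] F [-0.2  0.6 -0.1] T [-0.058  0.005  0.032] w 0.0361 t 12.9667
tool offset [-0.0004  0.0004 -0.0004]
t: 13.63
tcp_pos: [0.5911, 0.0436, 0.1681]
tcp_rot: [-3.135, 0.016, -2.029]
force: [0.4, -0.1, -0.1]
gripper_width: 0.0429
tcp [0.5911 0.0436 0.1681] rot [-3.1351  0.0162 -2.0292] q [-0.029  0.192  1.378  0.012  1.559  2.001] F [ 0.4 -0.1 -0.1] T [-0.044  0.023 -0.01 ] w 0.0429 t 13.6333
tool offset [-0.0008  0.0002  0.0556]
```

```bash
python3 -m crank '[{"offset":[0,0,0],"roll":-7,"claw":0.5},{"offset":[0,0,0],"roll":-7,"claw":0.5},{"offset":[0,0,0],"roll":-7,"claw":0.5},{"offset":[0,0,0],"roll":-7,"claw":0.5},{"offset":[0,0,0],"roll":-7,"claw":0.5},{"offset":[0,0,0],"roll":-7,"claw":0.5},{"offset":[0,0,0],"roll":-7,"claw":0.5},{"offset":[0,0,0],"roll":-7,"claw":0.5}]'
python3 -m crank '[{"offset":[0,0,0],"roll":-7,"claw":0.5},{"offset":[0,0,0],"roll":-7,"claw":0.5},{"offset":[0,0,0],"roll":-7,"claw":0.5},{"offset":[0,0,0],"roll":-7,"claw":0.5},{"offset":[0,0,0],"roll":-7,"claw":0.5},{"offset":[0,0,0],"roll":-7,"claw":0.5},{"offset":[0,0,0],"roll":-7,"claw":0.5},{"offset":[0,0,0],"roll":-7,"claw":0.5}]'
python3 - <<'E'
from h import *
to([.592,.045,.1125])
d=imaging.get_image("wrist");np.savez("w4.npz",**d)
cv2.imwrite("pics/w4.png",d["color"][...,::-1])
h=hsv(d)
for a,c in blobs((h[...,0]>100)&(h[...,0]<130)&(h[...,1]>110)&(h[...,2]>40),30): print(a,c,ray(d,c,.1315).round(4))
E
```

```text
t: 14.3
tcp_pos: [0.5916, 0.0434, 0.1669]
tcp_rot: [-3.123, 0.003, -1.029]
force: [0.5, -0.2, -1.1]
gripper_width: 0.0426
t: 14.97
tcp_pos: [0.5916, 0.0431, 0.1644]
tcp_rot: [-3.129, -0.014, -0.029]
force: [0.7, 0.3, -0.5]
gripper_width: 0.0425
tcp [0.5916 0.0431 0.1644] rot [-3.1289 -0.0135 -0.0293] q [-3.000e-02  1.940e-01  1.384e+00  1.300e-02  1.551e+00 -1.000e-03] F [ 0.7  0.3 -0.5] T [-0.004 -0.003 -0.035] w 0.0425 t 14.9667
tool offset [-0.0003 -0.0012  0.0519]
341 [208.4, 192.5] [[0.5559 0.0756 0.1315]]
3825 [450.3, 213.3] [[0.6974 0.0586 0.1315]]
```

View pics/w4.png

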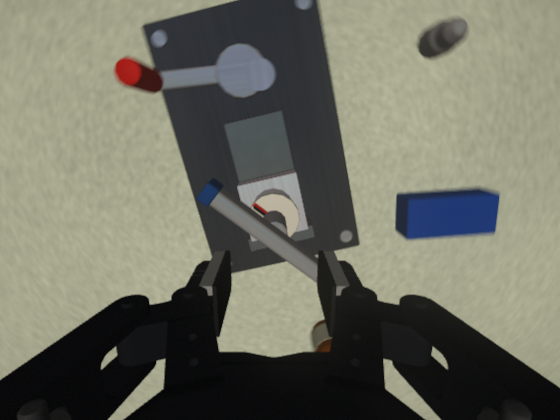

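The red line on the ring at (260,208) lies along the bar, so it is relaxed. The bar end at (208,192) gives a tool yaw of 0.867, against 0.86 predicted. Now align, descend and grip.

```bash
python3 -m crank '[{"offset":[0,0,0],"roll":-7,"claw":0.5},{"offset":[0,0,0],"roll":-7,"claw":0.5},{"offset":[0,0,0],"roll":-7,"claw":0.5},{"offset":[0,0,0],"roll":-7,"claw":0.5},{"offset":[0,0,0],"roll":-7,"claw":0.5},{"offset":[0,0,0],"roll":-7,"claw":0.5},{"offset":[0,0,0],"roll":-7,"claw":0.5},{"offset":[0,0,0],"roll":-1,"claw":0.5}]'
python3 -c "
from h import *
to([.592,.045,.1125])"
```

```text
t: 15.68
tcp_pos: [0.5915, 0.0429, 0.1624]
tcp_rot: [3.14, -0.018, 0.859]
force: [0.0, 0.2, -0.1]
gripper_width: 0.0426
tcp [0.5915 0.0429 0.1624] rot [ 3.1399 -0.0182  0.8589] q [-0.03   0.195  1.386  0.013  1.548 -0.889] F [ 0.   0.2 -0.1] T [-0.056  0.035 -0.015] w 0.0426 t 15.6833
tool offset [ 0.001  -0.0011  0.0499]
```

```bash
python3 -m crank '[{"offset":[0.001,-0.001,0.015],"roll":0,"claw":0.5},{"offset":[0,0,0.02],"roll":0,"claw":0.5},{"offset":[0,0,0.012],"roll":0,"claw":0.5},{"offset":[0,0,0],"roll":0,"claw":0.5},{"offset":[0,0,0],"roll":0,"claw":0.5},{"offset":[0,0,0],"roll":0,"claw":0.5},{"offset":[0,0,0],"roll":0,"claw":0.3},{"offset":[0,0,0],"roll":0,"claw":0.3}]'
python3 -c "
from h import *
to([.592,.045,.1125])"
python3 -m crank '[{"offset":[0,0,0],"roll":0,"claw":0},{"offset":[0,0,0],"roll":0,"claw":0},{"offset":[0,0,0],"roll":0,"claw":0},{"offset":[0,0,0],"roll":0,"claw":0},{"offset":[0,0,0],"roll":0,"claw":0},{"offset":[0,0,0],"roll":0,"claw":0},{"offset":[0,0,0],"roll":0,"claw":0},{"offset":[0,0,0],"roll":0,"claw":0}]' 80
python3 -c "
from h import *
to([.592,.045,.1125])"
```

```text
t: 16.35
tcp_pos: [0.5938, 0.0447, 0.1163]
tcp_rot: [3.136, -0.022, 0.84]
force: [0.8, 0.1, 0.3]
gripper_width: 0.0257
tcp [0.5938 0.0447 0.1163] rot [ 3.1363 -0.0216  0.8402] q [-0.027  0.223  1.447  0.013  1.454 -0.869] F [0.8 0.1 0.3] T [ 0.001 -0.012  0.001] w 0.0257 t 16.35
tool offset [-0.0011 -0.0016  0.0038]
t: 17.02
tcp_pos: [0.5941, 0.0445, 0.1175]
tcp_rot: [3.135, -0.022, 0.839]
force: [0.9, -0.4, -0.9]
gripper_width: 0.0118
tcp [0.5941 0.0445 0.1175] rot [ 3.1352 -0.0222  0.8391] q [-0.027  0.221  1.446  0.013  1.455 -0.868] F [ 0.9 -0.4 -0.9] T [ 0.041 -0.005  0.049] w 0.0118 t 17.0167
tool offset [-0.0011 -0.0019  0.005 ]
```

```bash
python3 -m crank '[{"offset":[0,0,0.00003],"roll":5.4,"claw":0},{"offset":[0,0,0.00003],"roll":5.4,"claw":0},{"offset":[0,0,0.00003],"roll":5.4,"claw":0},{"offset":[0,0,0.00003],"roll":5.4,"claw":0},{"offset":[0,0,0.00003],"roll":5.4,"claw":0},{"offset":[0,0,0.00003],"roll":5.4,"claw":0},{"offset":[0,0,0.00003],"roll":5.4,"claw":0},{"offset":[0,0,0],"roll":0,"claw":0}]' 80
python3 -c "
from h import *
to([.592,.045,.1125])"
```

```text
t: 17.68
tcp_pos: [0.5933, 0.0437, 0.1173]
tcp_rot: [-3.135, -0.019, 0.151]
force: [-0.6, -0.4, -2.2]
gripper_width: 0.0114
tcp [0.5933 0.0437 0.1173] rot [-3.1347 -0.0188  0.1505] q [-0.027  0.221  1.446  0.01   1.457 -0.179] F [-0.6 -0.4 -2.2] T [-0.037 -0.021  0.138] w 0.0114 t 17.6833
tool offset [-0.0012 -0.0014  0.0048]
```

Tap is at about 0.43 turn with torque 0.138 N m. Now a quarter turn back.

```bash
python3 -m crank '[{"offset":[0,0,-0.00003],"roll":-7,"claw":0},{"offset":[0,0,-0.00004],"roll":-7,"claw":0},{"offset":[0,0,-0.00004],"roll":-7,"claw":0},{"offset":[0,0,-0.00004],"roll":-7,"claw":0},{"offset":[0,0,-0.00004],"roll":-7,"claw":0},{"offset":[0,0,-0.00004],"roll":-7,"claw":0},{"offset":[0,0,-0.00004],"roll":-7,"claw":0},{"offset":[0,0,-0.00004],"roll":-7,"claw":0}]' 80
python3 -c "
from h import *
to([.592,.045,.1125])"
python3 -m crank '[{"offset":[0,0,-0.00004],"roll":-7,"claw":0},{"offset":[0,0,-0.00004],"roll":-7,"claw":0},{"offset":[0,0,-0.00004],"roll":-7,"claw":0},{"offset":[0,0,-0.00004],"roll":-7,"claw":0},{"offset":[0,0,-0.00004],"roll":-7,"claw":0},{"offset":[0,0,0],"roll":0,"claw":0},{"offset":[0,0,0],"roll":0,"claw":0},{"offset":[0,0,0],"roll":0,"claw":0}]' 80
python3 -c "
from h import *
to([.592,.045,.1125])"
```

```text
t: 18.35
tcp_pos: [0.5942, 0.0449, 0.1176]
tcp_rot: [3.128, -0.019, 1.157]
force: [-0.3, -0.5, -1.7]
gripper_width: 0.0111
tcp [0.5942 0.0449 0.1176] rot [ 3.1285 -0.019   1.1566] q [-0.027  0.222  1.445  0.013  1.455 -1.184] F [-0.3 -0.5 -1.7] T [ 0.099 -0.008 -0.002] w 0.0111 t 18.35
tool offset [-0.0009 -0.0021  0.0051]
t: 19.02
tcp_pos: [0.5941, 0.0463, 0.1178]
tcp_rot: [3.12, -0.011, 1.783]
force: [-0.2, -0.7, -0.8]
gripper_width: 0.0116
tcp [0.5941 0.0463 0.1178] rot [ 3.1196 -0.0109  1.7834] q [-0.026  0.222  1.445  0.016  1.456 -1.811] F [-0.2 -0.7 -0.8] T [0.053 0.102 0.013] w 0.0116 t 19.0167
tool offset [-0.0009 -0.0024  0.0053]
```

Backed off about 1.5 rad (0.24 turn). Next is forward quickly through the cleaned thread, then slow steps with a torque check between them.

```bash
cat > chk.py <<'E'
from h import *
import sys
s=arm.sense();print("yaw",round(s["tcp_rot"][2],4),"Tz",round(s["wrist_torque"][2],3),"F",np.round(s["force"],1),"z",round(s["tcp_pos"][2],4),"xy",np.round(s["tcp_pos"][:2],4),"q6",round(s["qpos"][5],2),"t",round(s["t"],2))
sys.exit(s["wrist_torque"][2]>0.205)
E
python3 -m crank '[{"offset":[0,0,0.00004],"roll":7,"claw":0},{"offset":[0,0,0.00004],"roll":7,"claw":0},{"offset":[0,0,0.00004],"roll":7,"claw":0},{"offset":[0,0,0.00004],"roll":7,"claw":0},{"offset":[0,0,0.00004],"roll":7,"claw":0},{"offset":[0,0,0.00004],"roll":7,"claw":0},{"offset":[0,0,0.00004],"roll":7,"claw":0},{"offset":[0,0,0.00004],"roll":7,"claw":0}]' 80 >/dev/null; python3 chk.py
python3 -m crank '[{"offset":[0,0,0.00004],"roll":7,"claw":0},{"offset":[0,0,0.00004],"roll":7,"claw":0},{"offset":[0,0,0.00004],"roll":7,"claw":0},{"offset":[0,0,0.00004],"roll":7,"claw":0},{"offset":[0,0,0.00004],"roll":7,"claw":0},{"offset":[0,0,0],"roll":0,"claw":0},{"offset":[0,0,0],"roll":0,"claw":0},{"offset":[0,0,0],"roll":0,"claw":0}]' 80 >/dev/null; python3 chk.py
```

```text
yaw 0.7786 Tz 0.003 F [-1.  -0.5 -0.3] z 0.1175 xy [0.594  0.0443] q6 -0.81 t 19.68
yaw 0.155 Tz 0.126 F [ 0.3 -0.3 -1.1] z 0.1173 xy [0.5932 0.0436] q6 -0.18 t 20.35False
False
```

```bash
sed -i 's/sys.exit(.*/sys.exit(int(s["wrist_torque"][2]>0.205))/' chk.py
python3 -m crank '[{"offset":[0,0,0.00003],"roll":5,"claw":0},{"offset":[0,0,0.00003],"roll":5,"claw":0},{"offset":[0,0,0.00003],"roll":5,"claw":0},{"offset":[0,0,0.00003],"roll":5,"claw":0},{"offset":[0,0,0.00003],"roll":5,"claw":0},{"offset":[0,0,0],"roll":3,"claw":0},{"offset":[0,0,0],"roll":0,"claw":0},{"offset":[0,0,0],"roll":0,"claw":0}]' 80 >/dev/null; python3 chk.py
python3 -m crank '[{"offset":[0,0,0.00001],"roll":1,"claw":0},{"offset":[0,0,0.00001],"roll":1,"claw":0},{"offset":[0,0,0.00001],"roll":1,"claw":0},{"offset":[0,0,0],"roll":1,"claw":0},{"offset":[0,0,0],"roll":1,"claw":0},{"offset":[0,0,0],"roll":1,"claw":0},{"offset":[0,0,0],"roll":0,"claw":0},{"offset":[0,0,0],"roll":0,"claw":0}]' 80 >/dev/null; python3 chk.py
```

```text
yaw -0.3407 Tz 0.159 F [-0.5 -0.7 -0.4] z 0.1172 xy [0.5927 0.0434] q6 0.31 t 21.02
yaw -0.4505 Tz 0.145 F [-0.4 -0.2 -0.3] z 0.1171 xy [0.5925 0.0434] q6 0.42 t 21.68
```

```bash
python3 -m crank '[{"offset":[0,0,0.00001],"roll":1,"claw":0},{"offset":[0,0,0.00001],"roll":1,"claw":0},{"offset":[0,0,0.00001],"roll":1,"claw":0},{"offset":[0,0,0],"roll":1,"claw":0},{"offset":[0,0,0],"roll":1,"claw":0},{"offset":[0,0,0],"roll":1,"claw":0},{"offset":[0,0,0],"roll":0,"claw":0},{"offset":[0,0,0],"roll":0,"claw":0}]' 80 >/dev/null; python3 chk.py &&
python3 -m crank '[{"offset":[0,0,0.00001],"roll":1,"claw":0},{"offset":[0,0,0.00001],"roll":1,"claw":0},{"offset":[0,0,0.00001],"roll":1,"claw":0},{"offset":[0,0,0],"roll":1,"claw":0},{"offset":[0,0,0],"roll":1,"claw":0},{"offset":[0,0,0],"roll":1,"claw":0},{"offset":[0,0,0],"roll":0,"claw":0},{"offset":[0,0,0],"roll":0,"claw":0}]' 80 >/dev/null && python3 chk.py &&
python3 -m crank '[{"offset":[0,0,0.00001],"roll":1,"claw":0},{"offset":[0,0,0.00001],"roll":1,"claw":0},{"offset":[0,0,0.00001],"roll":1,"claw":0},{"offset":[0,0,0],"roll":1,"claw":0},{"offset":[0,0,0],"roll":1,"claw":0},{"offset":[0,0,0],"roll":1,"claw":0},{"offset":[0,0,0],"roll":0,"claw":0},{"offset":[0,0,0],"roll":0,"claw":0}]' 80 >/dev/null && python3 chk.py &&
python3 -m crank '[{"offset":[0,0,0.00001],"roll":1,"claw":0},{"offset":[0,0,0.00001],"roll":1,"claw":0},{"offset":[0,0,0.00001],"roll":1,"claw":0},{"offset":[0,0,0],"roll":1,"claw":0},{"offset":[0,0,0],"roll":1,"claw":0},{"offset":[0,0,0],"roll":1,"claw":0},{"offset":[0,0,0],"roll":0,"claw":0},{"offset":[0,0,0],"roll":0,"claw":0}]' 80 >/dev/null && python3 chk.py
```

```text
yaw -0.5665 Tz 0.141 F [-0.6  0.4 -0.2] z 0.1171 xy [0.5924 0.0435] q6 0.54 t 22.35
yaw -0.6829 Tz 0.156 F [-1.3  0.2 -0.9] z 0.117 xy [0.5923 0.0435] q6 0.66 t 23.02
yaw -0.7991 Tz 0.174 F [-1.3  0.5 -0.6] z 0.117 xy [0.5922 0.0435] q6 0.77 t 23.68
yaw -0.9154 Tz 0.136 F [-1.  -1.1 -1.4] z 0.117 xy [0.592  0.0436] q6 0.89 t 24.35
```

```bash
python3 -m crank '[{"offset":[0,0,0.00001],"roll":1,"claw":0},{"offset":[0,0,0.00001],"roll":1,"claw":0},{"offset":[0,0,0.00001],"roll":1,"claw":0},{"offset":[0,0,0],"roll":1,"claw":0},{"offset":[0,0,0],"roll":1,"claw":0},{"offset":[0,0,0],"roll":1,"claw":0},{"offset":[0,0,0],"roll":0,"claw":0},{"offset":[0,0,0],"roll":0,"claw":0}]' 80 >/dev/null; python3 chk.py &&
python3 -m crank '[{"offset":[0,0,0.00001],"roll":1,"claw":0},{"offset":[0,0,0.00001],"roll":1,"claw":0},{"offset":[0,0,0.00001],"roll":1,"claw":0},{"offset":[0,0,0],"roll":1,"claw":0},{"offset":[0,0,0],"roll":1,"claw":0},{"offset":[0,0,0],"roll":1,"claw":0},{"offset":[0,0,0],"roll":0,"claw":0},{"offset":[0,0,0],"roll":0,"claw":0}]' 80 >/dev/null && python3 chk.py &&
python3 -m crank '[{"offset":[0,0,0.00001],"roll":1,"claw":0},{"offset":[0,0,0.00001],"roll":1,"claw":0},{"offset":[0,0,0.00001],"roll":1,"claw":0},{"offset":[0,0,0],"roll":1,"claw":0},{"offset":[0,0,0],"roll":1,"claw":0},{"offset":[0,0,0],"roll":1,"claw":0},{"offset":[0,0,0],"roll":0,"claw":0},{"offset":[0,0,0],"roll":0,"claw":0}]' 80 >/dev/null && python3 chk.py &&
python3 -m crank '[{"offset":[0,0,0.00001],"roll":1,"claw":0},{"offset":[0,0,0.00001],"roll":1,"claw":0},{"offset":[0,0,0.00001],"roll":1,"claw":0},{"offset":[0,0,0],"roll":1,"claw":0},{"offset":[0,0,0],"roll":1,"claw":0},{"offset":[0,0,0],"roll":1,"claw":0},{"offset":[0,0,0],"roll":0,"claw":0},{"offset":[0,0,0],"roll":0,"claw":0}]' 80 >/dev/null && python3 chk.py
```

```text
yaw -1.0317 Tz 0.192 F [-0.2  0.6 -0.6] z 0.1169 xy [0.5919 0.0436] q6 1.0 t 25.02
yaw -1.1479 Tz 0.149 F [-0.9  0.8  0.4] z 0.1169 xy [0.5917 0.0437] q6 1.12 t 25.68
yaw -1.2642 Tz 0.157 F [-1.2  0.3 -0.7] z 0.1168 xy [0.5916 0.0438] q6 1.24 t 26.35
yaw -1.3805 Tz 0.128 F [-2.2  0.5 -0. ] z 0.1168 xy [0.5915 0.0439] q6 1.35 t 27.02
```

No bottom yet, at about 0.67 turn. Now a quarter turn back, then forward again short of the front.

```bash
python3 -m crank '[{"offset":[0,0,-0.00003],"roll":-7,"claw":0},{"offset":[0,0,-0.00004],"roll":-7,"claw":0},{"offset":[0,0,-0.00004],"roll":-7,"claw":0},{"offset":[0,0,-0.00004],"roll":-7,"claw":0},{"offset":[0,0,-0.00004],"roll":-7,"claw":0},{"offset":[0,0,-0.00004],"roll":-7,"claw":0},{"offset":[0,0,-0.00004],"roll":-7,"claw":0},{"offset":[0,0,-0.00004],"roll":-7,"claw":0}]' 80 >/dev/null; python3 chk.py
python3 -m crank '[{"offset":[0,0,-0.00004],"roll":-7,"claw":0},{"offset":[0,0,-0.00004],"roll":-7,"claw":0},{"offset":[0,0,-0.00004],"roll":-7,"claw":0},{"offset":[0,0,-0.00004],"roll":-7,"claw":0},{"offset":[0,0,-0.00004],"roll":-7,"claw":0},{"offset":[0,0,0],"roll":0,"claw":0},{"offset":[0,0,0],"roll":0,"claw":0},{"offset":[0,0,0],"roll":0,"claw":0}]' 80 >/dev/null; python3 chk.py
python3 -m crank '[{"offset":[0,0,0.00004],"roll":7,"claw":0},{"offset":[0,0,0.00004],"roll":7,"claw":0},{"offset":[0,0,0.00004],"roll":7,"claw":0},{"offset":[0,0,0.00004],"roll":7,"claw":0},{"offset":[0,0,0.00004],"roll":7,"claw":0},{"offset":[0,0,0.00004],"roll":7,"claw":0},{"offset":[0,0,0.00004],"roll":7,"claw":0},{"offset":[0,0,0],"roll":0,"claw":0}]' 80 >/dev/null; python3 chk.py
```

```text
yaw -0.3792 Tz 0.003 F [-0.9  0.3 -1. ] z 0.1171 xy [0.5923 0.0435] q6 0.35 t 27.68
yaw 0.2415 Tz -0.001 F [-1.4  0.1 -1. ] z 0.1173 xy [0.5935 0.0434] q6 -0.27 t 28.35
yaw -0.6434 Tz 0.049 F [-1.1  0.3 -0.2] z 0.117 xy [0.5927 0.0433] q6 0.61 t 29.02
```

```bash
python3 -m crank '[{"offset":[0,0,0.00004],"roll":6,"claw":0},{"offset":[0,0,0.00004],"roll":6,"claw":0},{"offset":[0,0,0.00004],"roll":6,"claw":0},{"offset":[0,0,0.00004],"roll":6,"claw":0},{"offset":[0,0,0.00004],"roll":6,"claw":0},{"offset":[0,0,0],"roll":4,"claw":0},{"offset":[0,0,0],"roll":0,"claw":0},{"offset":[0,0,0],"roll":0,"claw":0}]' 80 >/dev/null; python3 chk.py &&
python3 -m crank '[{"offset":[0,0,0.00001],"roll":1,"claw":0},{"offset":[0,0,0.00001],"roll":1,"claw":0},{"offset":[0,0,0.00001],"roll":1,"claw":0},{"offset":[0,0,0],"roll":1,"claw":0},{"offset":[0,0,0],"roll":1,"claw":0},{"offset":[0,0,0],"roll":1,"claw":0},{"offset":[0,0,0],"roll":0,"claw":0},{"offset":[0,0,0],"roll":0,"claw":0}]' 80 >/dev/null && python3 chk.py &&
python3 -m crank '[{"offset":[0,0,0.00001],"roll":1,"claw":0},{"offset":[0,0,0.00001],"roll":1,"claw":0},{"offset":[0,0,0.00001],"roll":1,"claw":0},{"offset":[0,0,0],"roll":1,"claw":0},{"offset":[0,0,0],"roll":1,"claw":0},{"offset":[0,0,0],"roll":1,"claw":0},{"offset":[0,0,0],"roll":0,"claw":0},{"offset":[0,0,0],"roll":0,"claw":0}]' 80 >/dev/null && python3 chk.py
```

```text
yaw -1.2516 Tz 0.047 F [-1.1  0.4  0.8] z 0.1168 xy [0.5917 0.0436] q6 1.22 t 29.68
yaw -1.3595 Tz 0.212 F [-1.3 -0.  -0.6] z 0.1168 xy [0.5916 0.0438] q6 1.33 t 30.35
```

0.212 at a yaw already passed with 0.128, so it's probably noise. I take a smaller step to confirm.

```bash
python3 -m crank '[{"offset":[0,0,0],"roll":1,"claw":0},{"offset":[0,0,0],"roll":1,"claw":0},{"offset":[0,0,0],"roll":1,"claw":0},{"offset":[0,0,0],"roll":0,"claw":0},{"offset":[0,0,0],"roll":0,"claw":0},{"offset":[0,0,0],"roll":0,"claw":0},{"offset":[0,0,0],"roll":0,"claw":0},{"offset":[0,0,0],"roll":0,"claw":0}]' 80 >/dev/null; python3 chk.py
python3 -m crank '[{"offset":[0,0,0],"roll":0,"claw":0},{"offset":[0,0,0],"roll":0,"claw":0},{"offset":[0,0,0],"roll":0,"claw":0},{"offset":[0,0,0],"roll":0,"claw":0},{"offset":[0,0,0],"roll":0,"claw":0},{"offset":[0,0,0],"roll":0,"claw":0},{"offset":[0,0,0],"roll":0,"claw":0},{"offset":[0,0,0],"roll":0,"claw":0}]' 80 >/dev/null; python3 chk.py
```

```text
yaw -1.4171 Tz 0.17 F [-1.6  0.6 -0.3] z 0.1168 xy [0.5916 0.0438] q6 1.39 t 31.02
yaw -1.4171 Tz 0.133 F [-1.3  1.1 -0.9] z 0.1168 xy [0.5916 0.0438] q6 1.39 t 31.68
```

```bash
python3 -m crank '[{"offset":[0,0,0.00001],"roll":1,"claw":0},{"offset":[0,0,0.00001],"roll":1,"claw":0},{"offset":[0,0,0.00001],"roll":1,"claw":0},{"offset":[0,0,0],"roll":1,"claw":0},{"offset":[0,0,0],"roll":1,"claw":0},{"offset":[0,0,0],"roll":0,"claw":0},{"offset":[0,0,0],"roll":0,"claw":0},{"offset":[0,0,0],"roll":0,"claw":0}]' 80 >/dev/null; python3 chk.py &&
python3 -m crank '[{"offset":[0,0,0.00001],"roll":1,"claw":0},{"offset":[0,0,0.00001],"roll":1,"claw":0},{"offset":[0,0,0.00001],"roll":1,"claw":0},{"offset":[0,0,0],"roll":1,"claw":0},{"offset":[0,0,0],"roll":1,"claw":0},{"offset":[0,0,0],"roll":0,"claw":0},{"offset":[0,0,0],"roll":0,"claw":0},{"offset":[0,0,0],"roll":0,"claw":0}]' 80 >/dev/null && python3 chk.py &&
python3 -m crank '[{"offset":[0,0,0.00001],"roll":1,"claw":0},{"offset":[0,0,0.00001],"roll":1,"claw":0},{"offset":[0,0,0.00001],"roll":1,"claw":0},{"offset":[0,0,0],"roll":1,"claw":0},{"offset":[0,0,0],"roll":1,"claw":0},{"offset":[0,0,0],"roll":0,"claw":0},{"offset":[0,0,0],"roll":0,"claw":0},{"offset":[0,0,0],"roll":0,"claw":0}]' 80 >/dev/null && python3 chk.py
```

```text
yaw -1.514 Tz 0.141 F [-1.7 -0.2 -0.5] z 0.1168 xy [0.5915 0.0439] q6 1.49 t 32.35
yaw -1.6106 Tz 0.257 F [-1.6  1.5  0.2] z 0.1167 xy [0.5914 0.044 ] q6 1.58 t 33.02
```

```bash
python3 -m crank '[{"offset":[0,0,0],"roll":0,"claw":0},{"offset":[0,0,0],"roll":0,"claw":0},{"offset":[0,0,0],"roll":0,"claw":0},{"offset":[0,0,0],"roll":0,"claw":0},{"offset":[0,0,0],"roll":0,"claw":0},{"offset":[0,0,0],"roll":0,"claw":0},{"offset":[0,0,0],"roll":0,"claw":0},{"offset":[0,0,0],"roll":0,"claw":0}]' 80 >/dev/null; python3 chk.py
python3 -m crank '[{"offset":[0,0,0],"roll":0,"claw":0},{"offset":[0,0,0],"roll":0,"claw":0},{"offset":[0,0,0],"roll":0,"claw":0},{"offset":[0,0,0],"roll":0,"claw":0},{"offset":[0,0,0],"roll":0,"claw":0},{"offset":[0,0,0],"roll":0,"claw":0},{"offset":[0,0,0],"roll":0,"claw":0},{"offset":[0,0,0],"roll":0,"claw":0}]' 80 >/dev/null; python3 chk.py
```

```text
yaw -1.6104 Tz 0.188 F [-2.1  0.3  0. ] z 0.1168 xy [0.5914 0.044 ] q6 1.58 t 33.68
yaw -1.6103 Tz 0.244 F [-1.1  0.5  0.4] z 0.1167 xy [0.5914 0.0441] q6 1.58 t 34.35
```

Three readings average 0.23 N m against 0.155±0.022 N m in gum, so this is the bottom. I stop here, ease back a quarter turn (plus the wind-up), open and rise.

```bash
python3 -m crank '[{"offset":[0,0,-0.00003],"roll":-7,"claw":0},{"offset":[0,0,-0.00004],"roll":-7,"claw":0},{"offset":[0,0,-0.00004],"roll":-7,"claw":0},{"offset":[0,0,-0.00004],"roll":-7,"claw":0},{"offset":[0,0,-0.00004],"roll":-7,"claw":0},{"offset":[0,0,-0.00004],"roll":-7,"claw":0},{"offset":[0,0,-0.00004],"roll":-7,"claw":0},{"offset":[0,0,-0.00004],"roll":-7,"claw":0}]' 80 >/dev/null; python3 chk.py
python3 -m crank '[{"offset":[0,0,-0.00004],"roll":-7,"claw":0},{"offset":[0,0,-0.00004],"roll":-7,"claw":0},{"offset":[0,0,-0.00004],"roll":-7,"claw":0},{"offset":[0,0,-0.00004],"roll":-7,"claw":0},{"offset":[0,0,-0.00004],"roll":-7,"claw":0},{"offset":[0,0,-0.00004],"roll":-6,"claw":0},{"offset":[0,0,0],"roll":0,"claw":0},{"offset":[0,0,0],"roll":0,"claw":0}]' 80 >/dev/null; python3 chk.py
python3 -m crank '[{"offset":[0,0,0],"roll":0,"claw":0.5},{"offset":[0,0,0],"roll":0,"claw":0.5},{"offset":[0,0,0],"roll":0,"claw":0.5},{"offset":[0,0,0],"roll":0,"claw":0.5},{"offset":[0,0,-0.02],"roll":0,"claw":0.5},{"offset":[0,0,-0.03],"roll":0,"claw":0.5},{"offset":[0,0,-0.03],"roll":0,"claw":0.5},{"offset":[0,0,0],"roll":0,"claw":0.5}]' 80 >/dev/null; python3 chk.py
python3 - <<'E'
from h import *
d=imaging.get_image("wrist");cv2.imwrite("pics/w5.png",d["color"][...,::-1])
E
```

```text
yaw -0.6091 Tz -0.029 F [-2.  -0.4 -0.3] z 0.117 xy [0.5923 0.0435] q6 0.58 t 35.02
yaw 0.124 Tz 0.032 F [-1.7  0.3 -0.1] z 0.1172 xy [0.5934 0.0432] q6 -0.16 t 35.68
yaw 0.1135 Tz 0.044 F [ 1.1 -0.1  1.2] z 0.1988 xy [0.593  0.0411] q6 -0.15 t 36.35
```

View pics/w5.png

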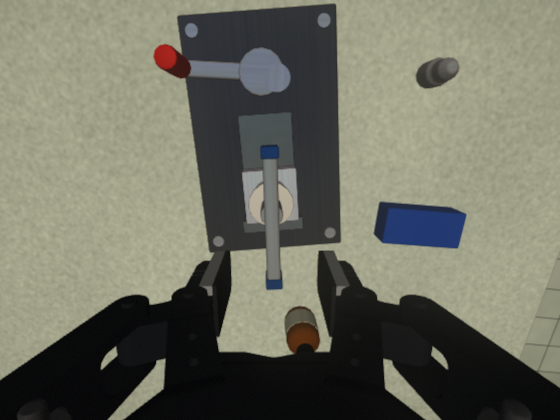

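The picture shows the bar free from (269,152) to (274,284) and the clamp arm still closed, with the knob at (172,60). The bottle, slide box and objective are standing. I hold still and hand in.

```bash
python3 -m crank '[{"offset":[0,0,0],"roll":0,"claw":0.5},{"offset":[0,0,0],"roll":0,"claw":0.5},{"offset":[0,0,0],"roll":0,"claw":0.5},{"offset":[0,0,0],"roll":0,"claw":0.5},{"offset":[0,0,0],"roll":0,"claw":0.5},{"offset":[0,0,0],"roll":0,"claw":0.5},{"offset":[0,0,0],"roll":0,"claw":0.5},{"offset":[0,0,0],"roll":0,"claw":0.5}]'; python3 -c "
from station import arm
print(arm.close_job())"
```

```text
t: 37.07
tcp_pos: [0.59, 0.0411, 0.1897]
tcp_rot: [-3.129, -0.008, 0.112]
force: [0.9, -0.3, 0.6]
gripper_width: 0.0426
the job is handed in; nothing more can be done
None
```

I closed the clamp, worked the tap down until it met the bottom of the hole, eased it back about a quarter turn and let go. The job was handed in at 37 s; no verdict is reported.

- **Clamp:** I pinched the knob and led it round to about 1.45 rad. The arm still showed closed in the last picture.
- **Tap strokes:** The first stroke went forward to about 0.43 turn, with one regrip on the way, then 0.24 turn back. The second reached about 0.67 turn in all, then a quarter turn back. The third went on to the bottom.
- **Bottom:** Three torque readings averaged 0.23 N m, against 0.155 ± 0.022 N m in the gummed thread. That is a wind-up of about 0.19 rad, under the 0.35 limit. I stopped there and backed off about 0.246 turn.
- **Last checks:** The gripper was open and above the bar, touching nothing. The bottle, slide box and objective were standing in the last picture, though I did not measure their positions again.

**Checks that disagreed:**
- One torque reading of 0.212 N m came at a spot already passed at 0.128. It went away on rechecking, so I took it as noise. The three readings at the bottom also scattered (0.257, 0.188, 0.244).
- Leading the clamp tilted the tool by about 6°. I pressed that out gently against the gripped bar before turning it.
- The later grips on the bar were about 5 mm higher than I aimed for.

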